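# Strip the blow-off nozzle and the nest plate from a fixture for changeover

### The arm

A 6-joint arm with a two-finger parallel gripper is mounted at the origin on a cart in front of the work surface, level with it; the furniture and walls round the work are solid. World frame = base frame: x ahead of the robot, y to its left, z up, the work surface at z = 0. Lengths are in mm, angles in rad, forces in N, time in s.
With the tool pointing down it reaches from about 300 to 775 mm from the base axis. Payload 14.6 kg.
Tool frame: the origin (TCP) lies between the finger pads; the fingertips stand 19 mm ahead of it and the grasp point (between the pads) is the TCP; z points along the fingers, y is the line along which they close (so a half turn about z gives the same grasp; the last joint's range is limited). The gripper opens to 94 mm and grips with 3 to 60 N. Pads are 16 mm wide; open, the fingers measure 119 mm over their backs; the gripper's body (75 mm by 177 mm) begins 78 mm behind the grasp point.
Start: joints at [1.114, 0.3, 1.521, -0, 1.321, -0.067], TCP at [208.998, 508.733, 224.446] pointing down, gripper open.
Joint ranges: [-3.03, 3.03], [-0.79, 2.21], [0.23, 2.52], [-1.04, 4.18], [0, 3.07], [-2.55, 2.55]. Speed limits (rad/s): [2.22, 2.22, 2.57, 3.14, 3.14, 3.14].

### API

Orientations are given as [roll, pitch, yaw] about the fixed x, y, z axes, in that order (R = Rz(yaw) Ry(pitch) Rx(roll)).
In Python, from cell import monitor, imaging, job, find_in, trace gives the robot as it stands. The module is installed in compiled form; this text tells all that it offers.
- The arm moves only by the tool arm_command, never from a script. Its argument "steps" is a list of rows, each a list of 5 numbers: the opening, from 0 (shut) to 1 (fully open), then the shift along the tool's x, y, z in mm, then the turn about the tool's z in degrees. In form: [[gripper, dx, dy, dz, turn], ...]. A call has 1 to 20 rows; each row is the pose to reach, as a shift and turn from the pose commanded when the call began, along the tool's axes at that moment; what a row does not reach only later rows make up. A row lasts 1/8 s, in which the tool goes at most 62.5 mm and 10.7 degrees, less where a joint would pass 70% of its speed; a pose out of reach is approached as far as the arm can. A call with a gripper value outside its range is refused whole. The fingers move at their own pace and stop on an object; "force" is the grip in N (left out, the last holds). Time passes only in rows, so rows that repeat a pose let the fingers close. It gives the time, the measured TCP pose, the force, the opening and the grip force at its end, in the units of the state.
- monitor.read_state(): the state, without advancing time (a new reading comes with each control period).
- imaging.camera(name): name is "side" or "top"; returns a dict with "img" (400x640x3 uint8, red, green, blue), "mtx" (3x3 intrinsics, pixels), "view" (4x4, takes a point from world to camera coordinates). Camera axes: x right, y down, z forward; pixel columns grow to the right and rows downward; lengths in mm; the calibration is good to about 2 mm. A picture is of the moment at which its call begins. There is no depth.
- job.sign_off(): hands the job in; it is judged then, once.
Trained networks look in a picture, given as the dict that the camera call returned (one of the last four; its "shot" number tells which), for a name from the list of things; names that differ only in an ending like _2 or _b are one class to them, and where a whole thing is asked for, a point or a joint stands for the part that bears it (a point fixed in the world has none). Each returns a list of dicts, best first, with "p" (0 to 1); they miss things now and then, are a little off and sometimes report something else, mostly with a low value. They report only what shows in the picture. A call takes as long as a camera call.
- find_in(picture, target): "rect" ([centre column, centre row, width, height] in pixels, round what is visible of it).
- trace(picture, target): "region" (400x640 bool, what is visible of it) and "rect" ([centre column, centre row, width, height] in pixels, round what is visible of it).
The state is a dict: "clock": time; "joints": joint angles; "qd": joint speeds; "effort": joint torques, N m; "eef_pos": TCP position; "eef_rot": TCP orientation; "wrist_force": force on the tool from outside, world axes, zero at the start; "moment": the same for the moment, N m; "finger_gap": finger opening in mm; "finger_force": force on a finger pad.
Only numpy, scipy, OpenCV 4.12 (cv2) and the standard library are available. Lean on these libraries where they do the work, as an engineer would, in place of code of your own. Each camera call takes 0.05 s, during which the arm holds its last target. There are 200 camera calls.

### The job

Strip this fixture for changeover. First free the blow-off nozzle tube from its leaning push-fit fitting: press the black release ring fully down, keep it down while you take hold of the tube, and draw the tube out along its own axis. Then lift the nest plate straight up off its two locating pins, keeping it level, and leave both in the shallow grey tray, the plate lying flat on the tray's floor, without disturbing the other things on the bench.

Things in the scene. Friction and masses are not known exactly. Their poses are not given: they have to be found in the camera images.
- fixture_base: Fixed dark steel fixture base, 190 (own x) x 150 (own y) x 16 mm; origin at the centre of its underside. The nest plate lies on it, centre at x = -40 mm; the fitting stands at x = +68 mm. Two 8 mm locating pins with tapered tips rise 34 mm above its top at (x, y) = (-74, 34) and (-6, -34) mm.
- socket: Push-fit fitting, fixed: grey round body, 38 mm across, its axis leaning 32 degrees over the nest plate (to the base's own -x). Own z = bore axis, up and out of the mouth; own y level. Origin on the axis, 40 mm below the body's upper rim, 12 mm below the bore floor on which the tube stands. Inside, four jaws hold the tube's groove: pulling alone never frees it; the release ring opens them.
- collet_top (a point): Centre of the upper face of the black release ring, on the fitting's axis, with the fitting's axes. Flange 44 mm outer, 18 mm inner diameter, 7 mm thick, round the tube; at rest its upper face is 55 mm from the fitting's origin. It slides 8 mm down to the fitting's rim: 6 N start it, 13 N hold it down, it springs back when let go.
- collet (a joint): Travel of the release ring, m: 0 up (tube locked), 0.008 fully down. Jaws are open while it is over 3.5 mm down. Fingertips either side of the tube can press it to its stop, close on the tube there and draw: the ring follows them up. From fully down the tube so rises 4.5 mm unlocked; it needs 3 mm to bring its end collar between the jaws, which then stay open. From half way they catch it again.
- tube_mid (a point): Middle of the straight part of the loose steel nozzle tube (about 80 g), 38.5 mm from either end. Own z = tube axis to the upper end; own -x = spout. Straight part 16 mm thick, 77 mm long, with a locking groove 6 to 15 mm from the lower end; spout 9 to 12 mm thick, at right angles 70 mm from the lower end, reaching 52 mm from the axis. 34 mm stand above the ring; the spout overhangs the nest.
- nest_mid (a point): On the loose nest plate (about 0.4 kg), 26 mm above the centre of its underside, half-way up its block; plate axes. Plate 90 x 90 x 12 mm, two 9 mm holes on the pins; block 50 (own x) x 42 mm (own y, grip this), top 42 mm above the underside, a slot 24 mm wide along x in it, shut at its +x end. The underside must rise over 34 mm to clear the pins; tilted some 5 degrees it jams on them.
- changeover_tray: Fixed shallow grey tray with a black mat, 150 (own x) x 260 (own y) mm outside, 21 mm high, walls 4 mm thick; origin at the centre of its underside, inner floor 5 mm above it. Behind and above it hangs a monitor: its front at x = 0.575 m, from y = -0.11 to 0.29 m, lower edge 0.467 m above the bench; keep the wrist and forearm on the robot's side of it.
- flange: Bystander: turned flange bush, 45 mm in diameter, 28 mm high, loose; leave it where it is.
- bush: Bystander: turned bush, 22 mm in diameter, 40 mm high, standing loose; leave it where it is.
- hex_key: Bystander: small hexagon key, 88 x 26 x 5 mm, lying loose; leave it where it is.
- screwdriver: Bystander: screwdriver, 174 mm long, lying loose; leave it where it is.

How it is judged:
By the outcome, as a careful person would: the job done as asked, in the order asked, and still so for the second after the job is handed in, with the robot touching nothing.
It also fails if it takes over 72 s, if anything falls off the work surface, if the arm or the gripper's body presses on something with over 40 N, if the wrist force passes 120 N, or if a joint passes its speed limit or range.

## Working session

There is one attempt and no reset: what is moved stays moved. The work goes in short steps, Python scripts to look and compute and a tool call to move; the robot and the scene stay as the last step left them, time stands still between calls to the robot, and variables do not carry over. Pictures are saved under pics/ and viewed, at most 10 in all, crops included, and the job is handed in when it is done.

Besides the shell and the picture viewer there is one more tool, called after "Request:" as name([rows], argument=value, ...), one row to a line, values as JSON. arm_command: Moves the arm, as the interface text tells. Its arguments: {"type":"object","properties":{"steps":{"type":"array","items":{"type":"array","items":{"type":"number"}}},"force":{"type":"number"}},"required":["steps"]}

```bash
mkdir -p pics; cat > h.py <<'E'
import numpy as np,cv2
from cell import monitor,imaging,job,find_in,trace
def cam(n,save=None):
    p=imaging.camera(n)
    if save: cv2.imwrite('pics/'+save,p['img'][:,:,::-1])
    return p
def proj(p,X):
    X=np.atleast_2d(X); c=(p['view']@np.c_[X,np.ones(len(X))].T)[:3]; u=p['mtx']@c
    return (u[:2]/u[2]).T
def ray(p,uv,z):
    R=p['view'][:3,:3];t=p['view'][:3,3]; o=-R.T@t
    d=R.T@np.linalg.inv(p['mtx'])@np.array([uv[0],uv[1],1.])
    return o+d*(z-o[2])/d[2]
E
python3 - <<'E'
from h import *
np.set_printoptions(precision=2,suppress=True)
print(monitor.read_state())
for n in('top','side'):
    p=cam(n,n+'0.png'); print(n,p['mtx'],p['view'])
    for t in ['fixture_base','socket','collet','tube_mid','nest_mid','changeover_tray','flange','bush','hex_key','screwdriver']:
        for r in find_in(p,t)[:2]: print(t,round(r['p'],2),np.round(r['rect'],1), np.round(ray(p,r['rect'][:2],0)))
E
```

```text
{'clock': 0.0, 'joints': array([ 1.11,  0.3 ,  1.52,  0.  ,  1.32, -0.07]), 'qd': array([ 0.,  0., -0., -0.,  0.,  0.]), 'effort': array([  0.  , -53.18, -35.27,   0.07,   0.02,  -0.  ]), 'eef_pos': array([208.86, 508.55, 223.91]), 'eef_rot': array([-3.14, -0.  ,  2.75]), 'wrist_force': array([-0.63, -0.3 , -0.89]), 'moment': array([-0.02, -0.  ,  0.  ]), 'finger_force': 0.0, 'finger_gap': 93.98614340199718}
top [[378.8    0.   318.65]
 [  0.   378.8  200.89]
 [  0.     0.     1.  ]] [[   0.01   -1.     -0.02 -216.88]
 [  -0.99   -0.01   -0.16  534.7 ]
 [   0.16    0.02   -0.99  854.87]
 [   0.      0.      0.      1.  ]]
fixture_base 0.63 [337.8 205.1  75.   87.9] [ 534. -257.    0.]
socket 0.8 [344.  180.7  15.7  16. ] [ 596. -272.    0.]
socket 0.35 [343.1 193.8  12.8  33.2] [ 563. -270.    0.]
collet 0.65 [340.1 179.9  19.5  15.5] [ 598. -262.    0.]
collet 0.18 [305.6 251.7   7.5  27.6] [ 419. -180.    0.]
tube_mid 0.69 [342.4 193.1  11.9  31.9] [ 564. -268.    0.]
nest_mid 0.55 [333.5 219.6  40.   43.3] [ 498. -247.    0.]
changeover_tray 0.93 [201.  238.8 115.   78.1] [447.  7
[... 414 characters left out ...]
0.1    -0.35   -0.93   62.63]
 [   0.31    0.88   -0.37 1026.29]
 [   0.      0.      0.      1.  ]]
fixture_base 0.83 [352.8 222.6  96.8  52.7] [ 563. -194.   -0.]
fixture_base 0.42 [375.1 208.8  28.4  29.3] [ 645. -137.    0.]
socket 0.67 [374.8 209.9  28.8  32.6] [ 641. -143.    0.]
collet 0.68 [369.1 200.   18.9  17.6] [653. -80.   0.]
tube_mid 0.69 [355.1 194.6  30.9  19.9] [633. -35.  -0.]
nest_mid 0.61 [332.9 224.6  45.1  30.8] [ 516. -191.    0.]
changeover_tray 0.96 [280.1 187.5  84.6  45.2] [454.  73.   0.]
bush 0.51 [426.9 274.7  14.9  19.6] [ 611. -443.    0.]
hex_key 0.65 [298.4 225.6   7.6   1. ] [ 439. -173.    0.]
screwdriver 0.63 [382.9 299.7 105.6  18. ] [ 500. -489.   -0.]
```

```bash
python3 - <<'E'
import cv2,numpy as np
a=cv2.imread('pics/top0.png')[130:290,120:460];b=cv2.imread('pics/side0.png')[150:330,240:480]
cv2.imwrite('pics/a.png',cv2.resize(a,(790,372),interpolation=cv2.INTER_CUBIC))
cv2.imwrite('pics/a2.png',cv2.resize(cv2.imread('pics/top0.png')[150:260,270:400],None,fx=5.4,fy=5.4,interpolation=cv2.INTER_CUBIC))
cv2.imwrite('pics/b.png',cv2.resize(b,(780,585),interpolation=cv2.INTER_CUBIC))
E
```

```text
(no output)
```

View pics/a2.png

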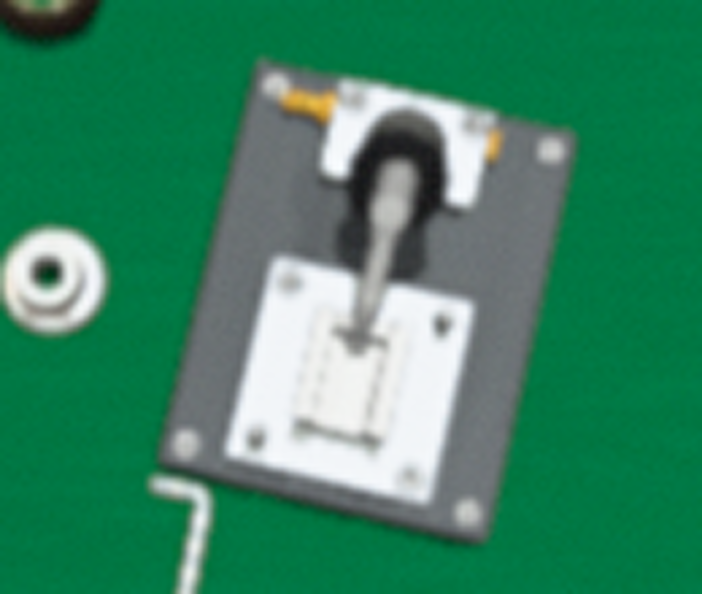

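View pics/b.png

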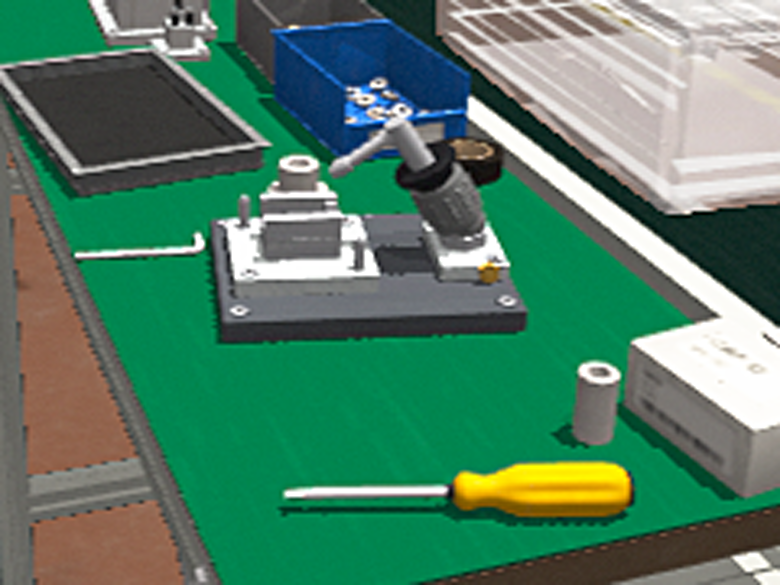

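View pics/a.png

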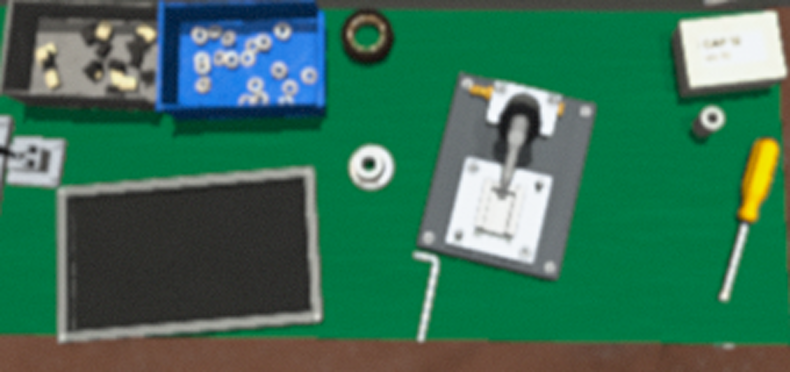

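Top view: base corners in the crop at (260,62), (577,132), (487,540), (162,462). The tube end is at (398,170), and the spout tip at (355,345) hangs over the nest. Side view: the fitting leans left with its ring at (427,166) and the spout tip at (337,168). The tray is empty and the hex key lies near the base's corner.

```bash
cat > fit.py <<'E'
from h import *
from scipy.optimize import least_squares
np.set_printoptions(precision=1,suppress=True)
T=cam('top');S=cam('side')
A=lambda l:np.array(l)/5.4+[270,150]-.4
B=lambda l:np.array(l)/3.25+[240,150]-.3
C=lambda l:np.array(l)/2.3235+[120,130]-.3
Rz=lambda a:np.array([[np.cos(a),-np.sin(a),0],[np.sin(a),np.cos(a),0],[0,0,1]])
bt=np.array([[95,75,16],[95,-75,16],[-95,75,16]])
bs=np.array([[-95,-75,16],[95,-75,16],[-95,75,16]])
pb=lambda v,X:np.array(X)@Rz(v[2]).T+[v[0],v[1],0]
f=lambda v:np.r_[proj(T,pb(v,bt))-A([[260,62],[577,132],[162,462]]),proj(S,pb(v,bs))-B([[222,325],[527,312],[210,222]])].ravel()
r=least_squares(f,[540,-257,-.25]);v=r.x;print('base',v[:2],np.degrees(v[2]),r.fun)
c,s=np.cos(np.radians(32)),np.sin(np.radians(32))
ax=np.array([-s,0,c]);sp=-np.array([c,0,s])
# tube top centre at 89, spout tip at 82 + 52 
pts=lambda w:np.array([[w[0],w[2],w[1]]+ax*89,[w[0],w[2],w[1]]+ax*82+sp*52])
g=lambda w:np.r_[proj(T,pb(v,pts(w)))-A([[398,170],[355,347]]),proj(S,pb(v,pts(w)))-B([[400,122],[334,169]])].ravel()
r2=least_squares(g,[68,40,0]);print('socket in base',r2.x,r2.fun)
w=r2.x
for k,l in((55,'ring'),(89,'top')):print(l,pb(v,[[w[0],w[2],w[1]]+ax*k]), pb(v,[[68,0,w[1]]+ax*k]))
print('nest',pb(v,[[-40,0,42]]))
tc=np.array([[75,130,21],[75,-130,21],[-75,-130,21],[-75,130,21]])
h=lambda q:(proj(T,pb(q,tc))-C([[58,190],[313,168],[321,320],[60,340]])).ravel()
r3=least_squares(h,[447,77,0]);print('tray',r3.x[:2],np.degrees(r3.x[2]),r3.fun)
E
python3 fit.py
```

```text
base [ 531.5 -258.7] -12.686603744888835 [ 0.1  0.3  0.8  0.9 -0.2  1.   0.4 -0.9  1.2 -0.6 -0.1 -1.2]
socket in base [70.4 38.6  2.7] [-1.7  6.8  1.6 -5.9  0.2 -0.8  0.8  0.2]
ring [[ 572.4 -265.    85.3]] [[ 569.4 -267.2   85.3]]
top [[ 554.8 -261.1  114.1]] [[ 551.9 -263.2  114.1]]
nest [[ 492.5 -249.9   42. ]]
tray [445.4  71.5] 5.441734600292188 [ 1.6  0.9 -1.4  1.5 -1.4 -1.3  1.2 -0.9]
```

```bash
sed -i 's/\[398,170\],\[355,347\]/[394,203],[355,345]/' fit.py; cat >> fit.py <<'E'
z0=w[1]
def ov(p,img,off,k,tag):
    o=np.array([68,0,z0]); a=np.linspace(0,2*np.pi,40)[:,None]
    e1=np.array([c,0,s]);e2=np.array([0,1.,0])
    L=[o+ax*55+22*(np.cos(a)*e1+np.sin(a)*e2),o+ax*89+8*(np.cos(a)*e1+np.sin(a)*e2),np.array([o+ax*55,o+ax*82,o+ax*82+sp*52]),
       np.array([[-85,45,28],[5,45,28],[5,-45,28],[-85,-45,28],[-85,45,28.]]),np.array([[-95,75,16],[95,75,16],[95,-75,16],[-95,-75,16],[-95,75,16.]]),
       np.array([[-65,21,58],[-15,21,58],[-15,-21,58],[-65,-21,58],[-65,21,58.]])]
    for X in L:
        q=((proj(p,pb(v,X))+.4-off)*k*4).astype(np.int32)
        cv2.polylines(img,[q.reshape(-1,1,2)],False,(0,0,255),1,cv2.LINE_AA,2)
    return img
i1=ov(T,cv2.resize(cv2.imread('pics/top0.png')[155:255,290:382],None,fx=4.3,fy=4.3,interpolation=cv2.INTER_CUBIC),[290,155],4.3,'')
i2=ov(S,cv2.resize(cv2.imread('pics/side0.png')[170:260,300:400],None,fx=4,fy=4,interpolation=cv2.INTER_CUBIC),[300,170],4,'')
H=max(i1.shape[0],i2.shape[0]);M=np.zeros((H,i1.shape[1]+i2.shape[1],3),np.uint8);M[:i1.shape[0],:i1.shape[1]]=i1;M[:i2.shape[0],i1.shape[1]:]=i2
cv2.imwrite('pics/ov.png',M)
E
python3 fit.py
```

```text
base [ 531.5 -258.7] -12.686603744888835 [ 0.1  0.3  0.8  0.9 -0.2  1.   0.4 -0.9  1.2 -0.6 -0.1 -1.2]
socket in base [67.3 38.4  1.8] [-0.9  2.2  1.6 -4.1 -1.2 -0.5 -0.6  0.6]
ring [[ 569.1 -265.2   85.1]] [[ 569.4 -267.2   85.1]]
top [[ 551.6 -261.3  113.9]] [[ 551.9 -263.2  113.9]]
nest [[ 492.5 -249.9   42. ]]
tray [445.4  71.5] 5.441734600292188 [ 1.6  0.9 -1.4  1.5 -1.4 -1.3  1.2 -0.9]
```

View pics/ov.png

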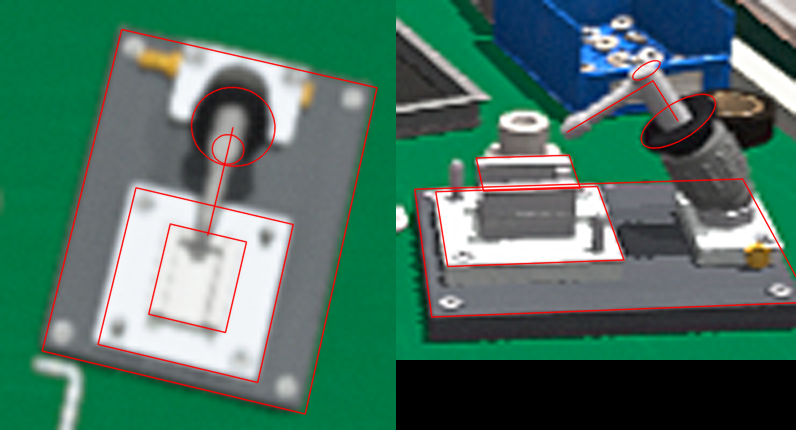

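The overlay agrees with both views: ring centre is about (569,-266,85) mm and base yaw -12.7°. I'm moving to a point above the ring.

Request:
arm_command([
  [0.35,-382,-479,0,-9.7],
  [0.35,-382,-479,0,-9.7],
  [0.35,-382,-479,0,-9.7],
  [0.35,-382,-479,0,-9.7],
  [0.35,-382,-479,0,-9.7],
  [0.35,-382,-479,0,-9.7],
  [0.35,-382,-479,0,-9.7],
  [0.35,-382,-479,0,-9.7],
  [0.35,-382,-479,0,-9.7],
  [0.35,-382,-479,0,-9.7],
  [0.35,-620,-581,0,-9.7],
  [0.35,-620,-581,0,-9.7],
  [0.35,-620,-581,0,-9.7],
  [0.35,-620,-581,0,-9.7],
  [0.35,-620,-581,0,-9.7],
  [0.35,-620,-581,0,-9.7],
  [0.35,-620,-581,54,-9.7],
  [0.35,-620,-581,54,-9.7],
  [0.35,-620,-581,54,-9.7],
])

```text
clock: 3.68
eef_pos: [562.0, -264.0, 173.0]
eef_rot: [-3.141, 0.002, 2.922]
wrist_force: [0.1, 1.0, -0.2]
finger_gap: 33.1
finger_force: 0.0
```

```bash
cat > st.py <<'E'
from h import *
np.set_printoptions(precision=3,suppress=True)
def st():
    s=monitor.read_state();print(round(s['clock'],2),s['eef_pos'],s['eef_rot'],'F',s['wrist_force'],'M',s['moment'],s['finger_gap'],s['finger_force'])
E
python3 - <<'E'
from st import *
st()
T=cam('top');S=cam('side')
i1=cv2.resize(T['img'][155:255,290:382,::-1],None,fx=4.3,fy=4.3,interpolation=cv2.INTER_CUBIC)
i2=cv2.resize(S['img'][130:237,300:400,::-1],None,fx=4,fy=4,interpolation=cv2.INTER_CUBIC)
i2=cv2.copyMakeBorder(i2,0,2,0,0,cv2.BORDER_CONSTANT)
cv2.imwrite('pics/h1.png',np.hstack([i1,i2]))
E
```

```text
3.67 [ 562.011 -263.962  173.012] [-3.141  0.002  2.922] F [ 0.067  0.973 -0.244] M [ 0.029  0.005 -0.013] 33.072047525907486 0.0
```

View pics/h1.png

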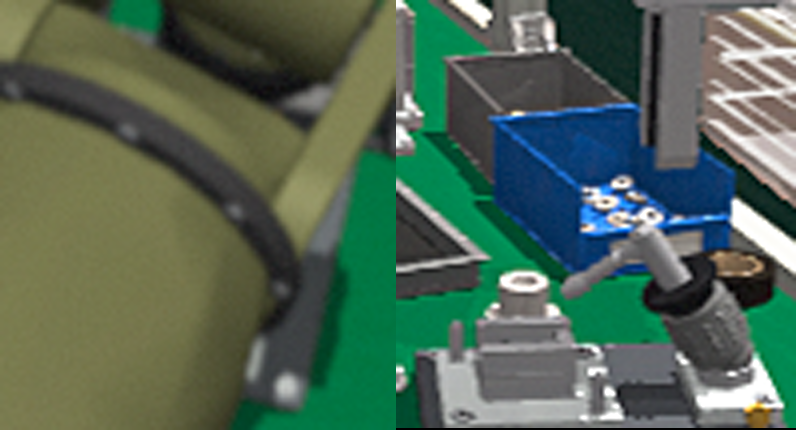

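```bash
python3 - <<'E'
from st import *
S=cam('side')
s=monitor.read_state();p=s['eef_pos'];a=-np.radians(12.6);ex=np.array([np.cos(a),np.sin(a),0]);ey=np.array([-np.sin(a),np.cos(a),0])
for dx in(-8,8):
  for dy in (-29,-16.5):
    print(dx,dy,(proj(S,p+dx*ex+dy*ey-[0,0,19])[0]-[300,130])*4+[396,0])
E
```

```text
-8 -29 [662.393 173.07 ]
-8 -16.5 [657.742 164.877]
8 -29 [694.243 172.379]
8 -16.5 [689.192 164.21 ]
```

Request:
arm_command([
  [0.3,5,0,20,0],
  [0.28,5,0,40,0],
  [0.26,5,0,55,0],
  [0.26,5,0,60,0],
  [0.26,5,0,60,0],
  [0.26,5,0,60,0],
])

```text
clock: 4.58
eef_pos: [557.1, -263.4, 111.3]
eef_rot: [-3.141, 0.001, 2.921]
wrist_force: [-0.3, -0.1, 1.0]
finger_gap: 24.5
finger_force: 0.0
```

Request:
arm_command([
  [0.26,-2.1,0,3.4,0],
  [0.26,-4.2,0,6.8,0],
  [0.26,-6.4,0,10.2,0],
  [0.26,-6.4,0,10.2,0],
  [0.26,-6.4,0,10.2,0],
])

```text
clock: 5.2
eef_pos: [563.1, -264.7, 100.7]
eef_rot: [-3.141, -0.0, 2.921]
wrist_force: [-3.9, 0.9, 6.8]
finger_gap: 24.2
finger_force: 4.5
```

```bash
python3 -c "
from st import *
st()
S=cam('side');cv2.imwrite('pics/h2.png',cv2.resize(S['img'][150:250,310:410,::-1],None,fx=5,fy=5,interpolation=cv2.INTER_CUBIC))"
```

```text
5.2 [ 563.115 -264.682  100.737] [-3.141 -0.     2.921] F [-3.917  0.933  6.809] M [0.225 0.826 0.014] 24.198407710313617 4.471862051887001
```

View pics/h2.png

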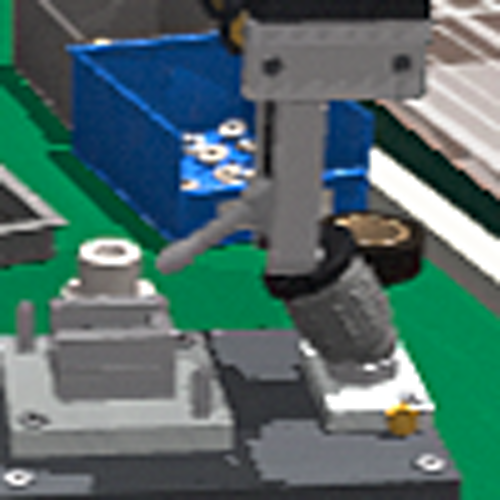

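The fingertips now straddle the tube and touch the ring, at side pixel about (366,204). The force is 8 N along the axis, so I'll press on.

Request:
arm_command([
  [0.26,-1.1,0,1.7,0],
  [0.26,-2.1,0,3.4,0],
  [0.26,-3.2,0,5.1,0],
  [0.26,-3.2,0,5.1,0],
])

```text
clock: 5.75
eef_pos: [565.5, -265.3, 97.0]
eef_rot: [-3.141, -0.002, 2.921]
wrist_force: [-17.2, 5.7, 24.6]
finger_gap: 24.3
finger_force: 16.3
```

Request:
arm_command([
  [0.26,-0.8,0,1.2,0],
  [0.26,-0.8,0,1.2,0],
])

```text
clock: 6.0
eef_pos: [565.8, -265.4, 96.7]
eef_rot: [-3.141, -0.003, 2.921]
wrist_force: [-25.8, 8.0, 36.1]
finger_gap: 24.5
finger_force: 23.4
```

```bash
python3 -c "
from st import *
st()"
```

```text
6.0 [ 565.756 -265.433   96.746] [-3.141 -0.003  2.921] F [-25.792   8.016  36.118] M [ 1.744  4.984 -0.071] 24.525967636134137 23.436153587765602
```

Request:
arm_command([
  [0.26,0.5,0,-0.8,0],
  [0.2,0.5,0,-0.8,0],
  [0.1,0.5,0,-0.8,0],
  [0.1,0.5,0,-0.8,0],
  [0.1,0.5,0,-0.8,0],
  [0.1,0.5,0,-0.8,0],
], force=50)

```text
clock: 6.75
eef_pos: [566.1, -265.1, 97.1]
eef_rot: [3.141, -0.001, 2.921]
wrist_force: [-16.9, 9.0, 26.6]
finger_gap: 15.1
finger_force: 67.2
```

```bash
python3 -c "
from st import *
st()"
```

```text
6.75 [ 566.14  -265.097   97.074] [ 3.141 -0.001  2.921] F [-16.939   8.974  26.635] M [ 1.596  3.157 -0.041] 15.12765092413242 67.23486843653518
```

Request:
arm_command([
  [0.1,1.06,0,-1.7,0],
  [0.1,2.12,0,-3.4,0],
  [0.1,3.18,0,-5.1,0],
  [0.1,4.24,0,-6.8,0],
  [0.1,5.3,0,-8.5,0],
  [0.1,6.4,0,-10.2,0],
  [0.1,7.4,0,-11.9,0],
  [0.1,7.4,0,-11.9,0],
])

```text
clock: 7.75
eef_pos: [559.5, -263.3, 105.8]
eef_rot: [3.141, 0.0, 2.921]
wrist_force: [7.0, 2.8, -3.4]
finger_gap: 15.1
finger_force: 49.9
```

```bash
python3 -c "
from st import *
st()"
```

```text
7.75 [ 559.54  -263.297  105.766] [3.141 0.    2.921] F [ 6.964  2.795 -3.357] M [ 0.648 -1.475  0.117] 15.08825674393831 49.87877905368805
```

Request:
arm_command([
  [0.1,2.7,0,-4.2,0],
  [0.1,5.3,0,-8.5,0],
  [0.1,8,0,-12.7,0],
  [0.1,10.6,0,-17,0],
  [0.1,13.2,0,-21.2,0],
  [0.1,15.9,0,-25.4,0],
  [0.1,18.6,0,-29.7,0],
  [0.1,21.2,0,-33.9,0],
  [0.1,23.8,0,-38.2,0],
  [0.1,26.5,0,-42.4,0],
  [0.1,26.5,0,-52,0],
  [0.1,26.5,0,-75,0],
  [0.1,26.5,0,-95,0],
  [0.1,26.5,0,-95,0],
])

```text
clock: 9.5
eef_pos: [533.9, -258.2, 203.3]
eef_rot: [-3.141, 0.003, 2.921]
wrist_force: [0.0, -0.4, -0.9]
finger_gap: 14.9
finger_force: 49.9
```

```bash
python3 -c "
from st import *
st()
S=cam('side');cv2.imwrite('pics/h3.png',cv2.resize(S['img'][90:250,240:440,::-1],None,fx=3.5,fy=3.5,interpolation=cv2.INTER_CUBIC))"
```

```text
9.5 [ 533.95  -258.202  203.324] [-3.141  0.003  2.921] F [ 0.033 -0.429 -0.909] M [0.05  0.007 0.014] 14.93958704624622 49.898276925086975
```

View pics/h3.png

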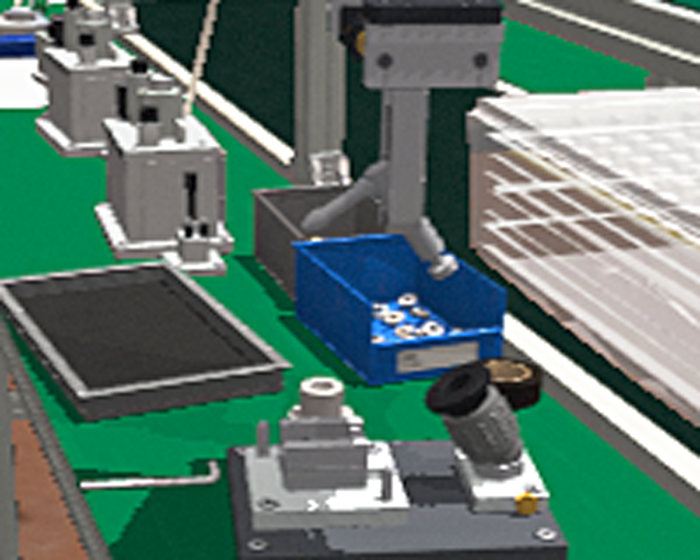

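The tube is out and held, with its lower end at crop pixel (440,268), and the ring is back up. I'm carrying it to the far half of the tray.

Request:
arm_command([
  [0.1,60,60,0,0],
  [0.1,126,134,0,0],
  [0.1,126,134,0,0],
  [0.1,126,134,0,0],
  [0.1,126,134,0,-9],
  [0.1,162,359,0,-18.1],
  [0.1,162,359,0,-18.1],
  [0.1,162,359,0,-18.1],
  [0.1,162,359,0,-18.1],
  [0.1,162,359,0,-18.1],
  [0.1,162,359,0,-18.1],
  [0.1,162,359,40,-18.1],
  [0.1,162,359,80,-18.1],
  [0.1,162,359,120,-18.1],
  [0.1,162,359,130,-18.1],
  [0.1,162,359,130,-18.1],
  [0.1,162,359,130,-18.1],
])

```text
clock: 11.68
eef_pos: [454.7, 127.6, 73.1]
eef_rot: [3.141, 0.002, -3.047]
wrist_force: [0.7, 0.0, 0.3]
finger_gap: 15.3
finger_force: 49.9
```

Request:
arm_command([
  [0.1,0,0,4,0],
  [0.1,0,0,8,0],
  [0.1,0,0,10,0],
  [0.1,0,0,10,0],
])

```text
clock: 12.18
eef_pos: [453.8, 127.8, 61.5]
eef_rot: [-3.142, -0.0, -3.046]
wrist_force: [0.5, 0.4, -0.0]
finger_gap: 14.9
finger_force: 49.9
```

```bash
python3 -c "
from st import *
st()
S=cam('side');cv2.imwrite('pics/h4.png',cv2.resize(S['img'][110:250,210:370,::-1],None,fx=4,fy=4,interpolation=cv2.INTER_CUBIC))"
```

```text
12.18 [453.783 127.811  61.498] [-3.142 -0.    -3.046] F [ 0.526  0.4   -0.004] M [ 0.043 -0.059  0.005] 14.939800613786918 49.89953577518463
```

View pics/h4.png

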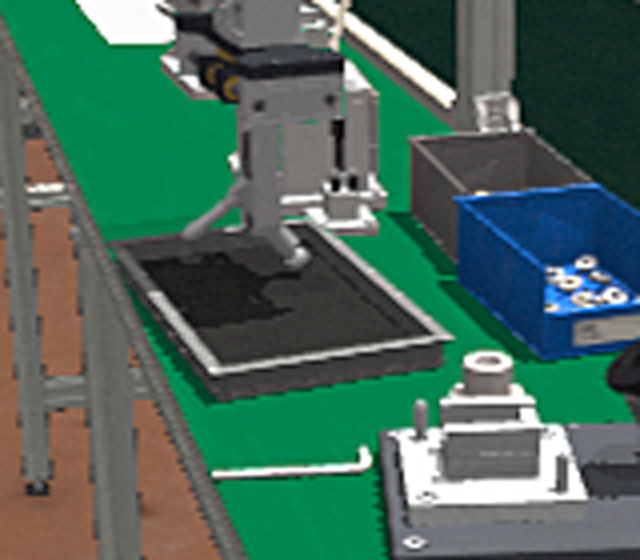

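Request:
arm_command([
  [0.1,0,0,2,0],
  [0.1,0,0,4,0],
  [0.1,0,0,7,0],
  [0.1,0,0,10,0],
  [0.1,0,0,13,0],
  [0.1,0,0,15,0],
  [0.1,0,0,16,0],
  [0.1,0,0,16,0],
], force=5)

```text
clock: 13.22
eef_pos: [453.6, 127.8, 45.6]
eef_rot: [3.142, -0.001, -3.046]
wrist_force: [-2.4, 0.6, 4.7]
finger_gap: 15.9
finger_force: 5.0
```

Request:
arm_command([
  [0.2,0,0,0,0],
  [0.25,0,0,0,0],
  [0.3,0,0,0,0],
  [0.35,0,0,0,0],
  [0.4,0,0,0,0],
  [0.45,0,0,0,0],
  [0.5,0,0,0,0],
  [0.6,0,0,0,0],
  [0.7,0,0,0,0],
  [0.7,0,0,0,0],
  [0.7,0,0,0,0],
  [0.7,0,0,0,0],
])

```text
clock: 14.72
eef_pos: [453.9, 127.8, 45.7]
eef_rot: [3.142, 0.0, -3.046]
wrist_force: [0.5, -0.0, -0.6]
finger_gap: 65.7
finger_force: 0.0
```

```bash
python3 -c "
from st import *
st()
S=cam('side');cv2.imwrite('pics/h5.png',cv2.resize(S['img'][110:250,210:370,::-1],None,fx=4,fy=4,interpolation=cv2.INTER_CUBIC))"
```

```text
14.72 [453.853 127.814  45.66 ] [ 3.142  0.    -3.046] F [ 0.462 -0.017 -0.628] M [ 0.045 -0.003  0.022] 65.67496674657251 0.0
```

View pics/h5.png

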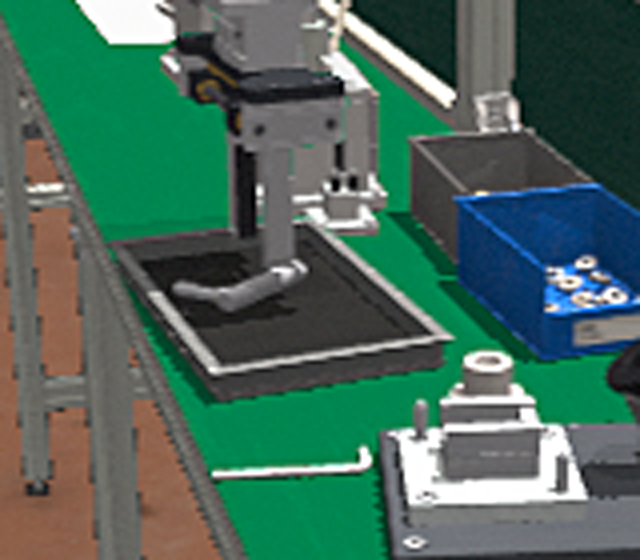

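Request:
arm_command([
  [0.7,0,0,-20,0],
  [0.7,0,0,-60,0],
  [0.7,0,0,-110,0],
  [0.7,0,0,-150,0],
  [0.7,30,-140,-150,9],
  [0.7,30,-140,-150,18.1],
  [0.7,30,-140,-150,18.1],
  [0.7,30,-140,-150,18.1],
  [0.7,-2.4,-380,-150,18.1],
  [0.7,-2.4,-380,-150,18.1],
  [0.7,-2.4,-380,-150,18.1],
  [0.7,-2.4,-380,-150,18.1],
  [0.7,-2.4,-380,-150,18.1],
  [0.7,-2.4,-380,-150,18.1],
  [0.7,-2.4,-380,-150,18.1],
])

```text
clock: 16.65
eef_pos: [492.7, -248.8, 195.8]
eef_rot: [3.142, 0.0, 2.923]
wrist_force: [-0.0, 0.8, 0.2]
finger_gap: 66.0
finger_force: 0.0
```

```bash
python3 - <<'E'
from st import *
st()
a=np.radians(-12.7);R=np.array([[np.cos(a),-np.sin(a)],[np.sin(a),np.cos(a)]])
tr=np.radians(5.4);Q=np.array([[np.cos(tr),-np.sin(tr)],[np.sin(tr),np.cos(tr)]])
for n in('side','top'):
    p=cam(n)
    for t in('tube_mid','nest_mid','changeover_tray'):
        for r in trace(p,t)[:1]:
            print(n,t,r['p'],np.round(r['rect']))
            if t=='tube_mid':
                h=cv2.convexHull(np.argwhere(r['region'])[:,::-1].astype(np.int32))[:,0]
                W=np.array([ray(p,u,9)[:2] for u in h]); L=(W-[445.4,71.5])@Q
                print('tray-frame extents',L.min(0),L.max(0))
            if t=='nest_mid':
                # predicted rect
                X=np.array([[-85,45,28],[5,45,28],[5,-45,28],[-85,-45,28],[-85,-45,16],[5,-45,16],[-65,21,58],[-15,21,58],[-15,-21,58],[-65,-21,58]],float)
                W=np.c_[X[:,:2]@R.T+[531.5,-258.7],X[:,2]];u=proj(p,W);mn,mx=u.min(0),u.max(0);print('pred',(mn+mx)/2,mx-mn)
E
```

```text
16.65 [ 492.729 -248.786  195.845] [3.142 0.    2.923] F [-0.021  0.757  0.201] M [0.057 0.001 0.053] 66.00071693724028 0.0
side tube_mid 0.74 [270. 181.  34.  15.]
tray-frame extents [-51.662  -6.718] [41.448 65.64 ]
side nest_mid 0.92 [333. 225.  46.  33.]
pred [332.991 224.891] [47.064 33.07 ]
side changeover_tray 0.69 [279. 188.  82.  47.]
top tube_mid 0.56 [194. 243.  23.  40.]
tray-frame extents [-48.752   1.118] [41.022 50.899]
top nest_mid 0.85 [334. 228.  37.  21.]
pred [335.046 220.951] [45.41  45.577]
top changeover_tray 0.93 [200. 239. 112.  80.]
```

Request:
arm_command([
  [0.7,0,-1,50,0],
  [0.7,0,-1,100,0],
  [0.7,0,-1,130,0],
  [0.7,0,-1,140,0],
  [0.7,0,-1,144,0],
  [0.7,0,-1,144,0],
  [0.7,0,-1,144,0],
])

```text
clock: 17.92
eef_pos: [492.7, -251.5, 52.7]
eef_rot: [-3.141, 0.002, 2.921]
wrist_force: [-0.1, 0.7, 0.1]
finger_gap: 65.8
finger_force: 0.0
```

Request:
arm_command([
  [0.5,0,0,0,0],
  [0.45,0,0,0,0],
  [0.4,0,0,0,0],
  [0.35,0,0,0,0],
  [0.35,0,0,0,0],
  [0.35,0,0,0,0],
], force=20)

```text
clock: 18.68
eef_pos: [493.0, -248.0, 51.8]
eef_rot: [3.136, -0.001, 2.921]
wrist_force: [5.6, 25.5, 6.4]
finger_gap: 41.9
finger_force: 20.0
```

```bash
python3 -c "
from st import *
st()"
```

```text
18.68 [ 493.024 -247.995   51.826] [ 3.136 -0.001  2.921] F [ 5.636 25.485  6.441] M [ 4.889 -1.108 -0.124] 41.87118254427576 19.98033853713423
```

Request:
arm_command([
  [0.35,0,1.3,0,0],
  [0.35,0,2.6,-0.5,0],
  [0.35,0,2.6,-0.5,0],
])

```text
clock: 19.05
eef_pos: [493.0, -247.7, 52.0]
eef_rot: [3.14, -0.0, 2.921]
wrist_force: [3.8, 7.1, -1.6]
finger_gap: 41.8
finger_force: 20.0
```

```bash
python3 -c "
from st import *
st()"
```

```text
19.05 [ 493.026 -247.725   51.971] [ 3.14  -0.     2.921] F [ 3.848  7.072 -1.587] M [ 1.623 -0.794 -0.163] 41.82109544266511 19.97514635324478
```

Request:
arm_command([
  [0.35,-0.2,0.8,0,0],
  [0.35,-0.2,0.8,0,0],
  [0.35,-0.2,0.8,-2,0],
  [0.35,-0.2,0.8,-4,0],
  [0.35,-0.2,0.8,-6,0],
  [0.35,-0.2,0.8,-8,0],
  [0.35,-0.2,0.8,-8,0],
], force=45)

```text
clock: 19.92
eef_pos: [493.0, -247.6, 59.8]
eef_rot: [3.141, -0.001, 2.921]
wrist_force: [2.0, 5.5, -5.9]
finger_gap: 41.8
finger_force: 45.0
```

```bash
python3 -c "
from st import *
st()"
```

```text
19.93 [ 492.952 -247.598   59.75 ] [ 3.141 -0.001  2.921] F [ 2.     5.455 -5.878] M [ 0.996 -0.547 -0.159] 41.81667218606316 44.97465446591377
```

Request:
arm_command([
  [0.35,0,0.4,-3,0],
  [0.35,0,0.4,-6,0],
  [0.35,0,0.4,-9,0],
  [0.35,0,0.4,-12,0],
  [0.35,0,0.4,-15,0],
  [0.35,0,0.4,-18,0],
  [0.35,0,0.4,-21,0],
  [0.35,0,0.4,-24,0],
  [0.35,0,0.4,-27,0],
  [0.35,0,0.4,-30,0],
  [0.35,0,0.4,-33,0],
  [0.35,0,0.4,-36,0],
  [0.35,0,0.4,-40,0],
  [0.35,0,0.4,-55,0],
  [0.35,0,0.4,-75,0],
  [0.35,0,0.4,-95,0],
  [0.35,0,0.4,-95,0],
])

```text
clock: 22.05
eef_pos: [493.9, -247.9, 157.2]
eef_rot: [-3.141, 0.003, 2.921]
wrist_force: [-0.1, 0.3, -6.2]
finger_gap: 41.9
finger_force: 45.0
```

```bash
python3 -c "
from st import *
st()
S=cam('side');r=trace(S,'nest_mid')[0];print(r['p'],r['rect'])"
```

```text
22.05 [ 493.923 -247.941  157.175] [-3.141  0.003  2.921] F [-0.126  0.337 -6.176] M [-0.036 -0.024 -0.019] 41.94538376399431 44.96815860271454
0.9 [333.9, 179.3, 49.7, 28.3]
```

Request:
arm_command([
  [0.35,30,50,0,-3],
  [0.35,50,100,0,-8],
  [0.35,70,150,0,-13],
  [0.35,85,200,0,-18.1],
  [0.35,95,232.6,0,-18.1],
  [0.35,95,232.6,0,-18.1],
  [0.35,95,232.6,0,-18.1],
  [0.35,95,232.6,0,-18.1],
  [0.35,95,232.6,30,-18.1],
  [0.35,95,232.6,60,-18.1],
  [0.35,95,232.6,75,-18.1],
  [0.35,95,232.6,75,-18.1],
  [0.35,95,232.6,75,-18.1],
])

```text
clock: 23.78
eef_pos: [452.0, -0.0, 81.1]
eef_rot: [-3.141, 0.001, -3.046]
wrist_force: [0.9, -0.3, -5.8]
finger_gap: 41.8
finger_force: 45.0
```

```bash
python3 - <<'E'
from st import *
st()
S=cam('side');T=cam('top')
for p in(S,T):
  for t in('nest_mid','changeover_tray','tube_mid'):
    for r in trace(p,t)[:1]:print(t,round(r['p'],2),np.round(r['rect'],1))
i=cv2.resize(S['img'][130:240,220:350,::-1],(520,440),interpolation=cv2.INTER_CUBIC);j=cv2.resize(T['img'][190:290,130:200,::-1],(280,400),interpolation=cv2.INTER_CUBIC)
j=cv2.copyMakeBorder(cv2.resize(T['img'][190:300,130:200,::-1],(280,440),interpolation=cv2.INTER_CUBIC),0,0,0,0,0)
cv2.imwrite('pics/h6.png',np.hstack([i,j]))
E
```

```text
23.77 [452.047  -0.016  81.108] [-3.141  0.001 -3.046] F [ 0.942 -0.326 -5.796] M [ 0.032 -0.042 -0.016] 41.801909271878515 44.968113005161285
nest_mid 0.9 [286.  176.6  48.6  23.8]
changeover_tray 0.64 [280.6 187.2  84.   41.1]
tube_mid 0.37 [261.5 185.2  18.8   7.3]
nest_mid 0.52 [231.7 250.1  30.4  12. ]
changeover_tray 0.66 [207.4 236.2 100.9  71.5]
```

```bash
python3 - <<'E'
from st import *
S=cam('side');tr=np.radians(5.44);Q=np.array([[np.cos(tr),-np.sin(tr)],[np.sin(tr),np.cos(tr)]])
X=np.array([[a*75,b*130,z] for a in(-1,1) for b in(-1,1) for z in(0,21)],float)
u=proj(S,np.c_[X[:,:2]@Q.T+[445.4,71.5],X[:,2]]);mn,mx=u.min(0),u.max(0);print((mn+mx)/2,mx-mn,'meas 280.1 187.5 84.6 45.2')
E
```

```text
[279.625 187.007] [82.969 46.051] meas 280.1 187.5 84.6 45.2
```

Request:
arm_command([
  [0.35,0,0,10,0],
  [0.35,0,0,20,0],
  [0.35,0,0,28,0],
  [0.35,0,0,33,0],
  [0.35,0,0,36,0],
  [0.35,0,0,36,0],
])

```text
clock: 24.98
eef_pos: [451.4, 0.2, 44.1]
eef_rot: [3.142, -0.0, -3.046]
wrist_force: [-0.1, 0.4, -5.9]
finger_gap: 42.0
finger_force: 45.0
```

Clear so far. I'm lowering onto the floor.

Request:
arm_command([
  [0.35,0,0,1,0],
  [0.35,0,0,2,0],
  [0.35,0,0,3,0],
  [0.35,0,0,3,0],
])

```text
clock: 25.48
eef_pos: [451.4, 0.2, 41.1]
eef_rot: [3.142, -0.0, -3.046]
wrist_force: [0.3, -0.3, -6.1]
finger_gap: 41.6
finger_force: 45.0
```

```bash
python3 -c "
from st import *
st()"
```

```text
25.48 [451.395   0.205  41.12 ] [ 3.142 -0.    -3.046] F [ 0.278 -0.329 -6.127] M [ 0.01  -0.024  0.018] 41.6076635154996 44.96810585260391
```

Request:
arm_command([
  [0.35,0,0,0.8,0],
  [0.35,0,0,1.6,0],
  [0.35,0,0,1.6,0],
])

```text
clock: 25.85
eef_pos: [451.5, 0.2, 40.0]
eef_rot: [3.142, 0.0, -3.046]
wrist_force: [-4.2, -0.3, 4.1]
finger_gap: 41.5
finger_force: 44.9
```

```bash
python3 -c "
from st import *
st()"
```

```text
25.85 [451.522   0.166  39.96 ] [ 3.142  0.    -3.046] F [-4.159 -0.292  4.103] M [0.349 0.774 0.057] 41.505484727000685 44.94969204068184
```

Request:
arm_command([
  [0.47,0,0,0,0],
  [0.5,0,0,0,0],
  [0.55,0,0,0,0],
  [0.6,0,0,0,0],
  [0.6,0,0,0,0],
  [0.6,0,0,-20,0],
  [0.6,0,0,-60,0],
  [0.6,0,0,-110,0],
  [0.6,0,0,-160,0],
  [0.6,150,0,-160,0],
  [0.6,150,0,-160,0],
  [0.6,150,-120,-160,0],
  [0.6,150,-300,-160,0],
  [0.6,150,-300,-160,0],
  [0.6,150,-300,-160,0],
  [0.6,150,-300,-160,0],
  [0.6,150,-300,-160,0],
])

```text
clock: 27.98
eef_pos: [330.2, -315.0, 198.9]
eef_rot: [3.141, -0.001, -3.049]
wrist_force: [0.3, 0.6, -1.0]
finger_gap: 56.1
finger_force: 0.0
```

```bash
python3 - <<'E'
from st import *
st()
S=cam('side');T=cam('top')
i=cv2.resize(S['img'][150:260,225:345,::-1],(436,400),interpolation=cv2.INTER_CUBIC);j=cv2.resize(T['img'][190:290,140:230,::-1],(360,400),interpolation=cv2.INTER_CUBIC)
cv2.imwrite('pics/h7.png',np.hstack([i,j]))
for n,p in(('s',S),('t',T)):
  for t in('flange','bush','hex_key','screwdriver'):
    for r in find_in(p,t)[:1]:print(n,t,round(r['p'],2),np.round(r['rect'],1))
E
```

```text
27.98 [ 330.167 -314.982  198.918] [ 3.141 -0.001 -3.049] F [ 0.287  0.627 -0.978] M [0.018 0.018 0.022] 56.07170346831316 0.0
s flange 0.71 [331.6 204.2  19.2  18.8]
s bush 0.55 [424.1 275.4  16.7  26.5]
s hex_key 0.46 [284.  227.8  33.4   3.5]
s screwdriver 0.65 [382.9 298.6 106.9  19.9]
t flange 0.51 [281.  201.9  17.7  15.7]
t bush 0.43 [422.9 182.9  15.5   8. ]
t hex_key 0.72 [191.9 243.2  20.7  40.6]
t screwdriver 0.85 [442.3 222.9  24.4  71.5]
```

View pics/h7.png

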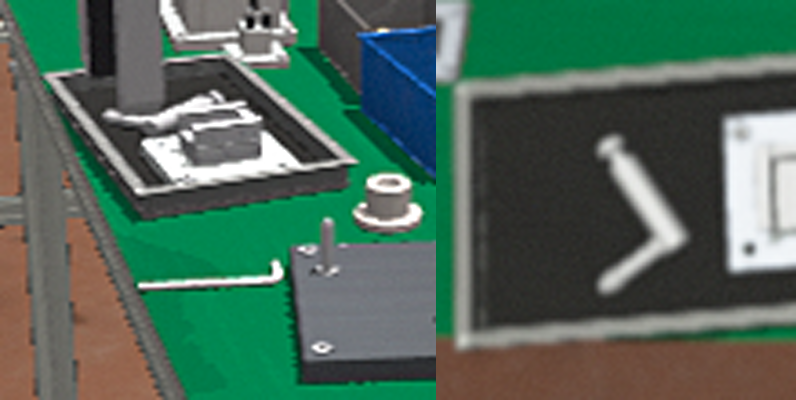

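The plate lies flat in the near half of the tray and the tube lies flat beside it, elbow at right-crop pixel (685,238), not touching it. The hex key, flange bush, bush and screwdriver are where they were, so I'm signing off.

```bash
python3 -c "
from h import *
print(job.sign_off())"
```

```text
the job is handed in; nothing more can be done
None
```

The tube was released and drawn out, then the nest plate was lifted off its pins; both lie flat in the tray, the other things on the bench were left where they were, and the job was handed in at about 28 s (no verdict was returned).

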